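Jog a bottle in front of the inspection camera

TASK

Stand the dropper bottle upright on the small raised pedestal of the stage's carriage. Then jog the carriage with the stick: push the stick gently over against its stop, towards the side on which the camera head (the one with the round lens barrel) stands, hold it there while the carriage creeps along, and let it spring back to centre so that the carriage stops with the bottle squarely in front of the lens. Move the carriage only with the stick, never by hand, and leave the tape roll where it lies.

Things in the scene. Friction and masses are not known exactly. Their poses are not given: they have to be found in the camera images.
- bottle_mid (a point): centre of the loose white dropper bottle, half-way up (37.5 mm above its underside). Bottle 75 mm tall, 30 g; round body 26 mm across from the underside to 48 mm up, then a nozzle 16 mm across. Grasp it round the body. It starts upright, by itself on the worktop between the stage and the jog box (other bottles stand far back by the wall and are not meant)
- stage_base: fixed inspection stage: aluminium plate 190 x 290 x 12 mm with two rods along its y axis, an end block 50 mm tall at either end and a black motor at the -y end. Origin on the worktop below the carriage's track, mid-way along it; y along the track, to the left seen from the robot at yaw 0; x towards the two heads that stand on posts behind the track, away from the robot
- pedestal_top (a point): centre of the flat top of the pedestal on the carriage: a disc 36 mm across, 90 mm above the worktop, on a stem 18 mm thick; the carriage block beneath is 78 x 56 mm, its top 46 mm above the worktop. Axes as the stage's. The bottle's underside belongs here, within about 8 mm of its centre
- carriage (a joint): position of the carriage along the stage's y axis, m: 0 mid-way, range -0.07 to 0.07, positive to the left. Moved by the stick, stays where it is when the stick is centred; easily shoved by a careless touch
- lens_axis (a point): middle of the front glass of the camera head's lens barrel, 120 mm above the worktop, 68 mm behind the track's middle line; its axes are the stage's, and the lens looks along -x. The camera head (black box 34 mm, top 137 mm above the worktop, with a round barrel 29 mm across) stands left or right of the track's middle, 34 to 57 mm off
- jog_box: fixed grey jog box 115 x 125 x 44 mm, origin at the centre of its underside; its y axis is the direction in which the stick tilts, to the left seen from the robot at yaw 0
- stick_knob (a point): centre of the black knob of the jog stick, 80 mm from the pivot along the stick; knob 26 mm across, its top 21 mm above this point. Upright it stands 125 mm above the worktop; the pivot is 45 mm above the worktop over the box's origin
- jog_stick (a joint): tilt of the stick, rad: 0 centred, + towards the jog box's +y (drives the carriage to its +y); rubber stops at -0.45, 0.45. Resists with up to 6 N at the knob, past the stop 4 N more per mm. From mid-track under 1/3 tilt does not drive (back from an end, less tilt does); at the stop the carriage creeps 5 to 12 mm/s (back from an end 15). Let go, it springs to 0 and the carriage stops
- tape: loose roll of tape lying flat behind the bottle and the jog box, 76 mm across and 19 mm high, origin at the centre of its underside: a bystander (another roll lies far back on the right)
- lamp_head: the other head on the stage: black box 34 mm with a flat square window 44 mm instead of a barrel, on the side of the track where the camera head is not; not to be used
There are look-alikes about, which are no part of the job. What is shaped like the part that bears bottle_mid but green is not meant. Several things have the shape of the jog_box; the one meant has the colours described above.

How it is judged:
By the outcome, as a careful person would: the job done as asked, in the order asked, and still so for the second after the job is handed in, with the robot touching nothing.
It also fails if it takes over 64 s, if anything falls off the work surface, if the arm or the gripper's body presses on something with over 40 N, if the wrist force passes 120 N, or if a joint passes its speed limit or range.

ROBOT

A 7-joint arm with a two-finger parallel gripper is mounted at the origin on a cart in front of the work surface, level with it; the furniture and walls round the work are solid. World frame = base frame: x ahead of the robot, y to its left, z up, the work surface at z = 0. Lengths are in m, angles in rad, forces in N, time in s.
With the tool pointing down it reaches from about 0.4 to 0.875 m from the base axis. Payload 19.3 kg.
Tool frame: the origin (TCP) lies midway between the tips of the shut fingers; the grasp point (between the pads) lies manip.hold_point_z behind it (manip.hold_point_z is the distance from the TCP to the grasp point, in m); z points along the fingers, y is the line along which they close (so a half turn about z gives the same grasp; the last joint's range is limited). The gripper opens to 85 mm and grips with 20 to 120 N. Pads are 22 mm wide; open, the fingers measure 114 mm over their backs; the gripper's body (76 mm by 85 mm) begins 54 mm behind the grasp point. The pads swing forward as they close: fully open they stand 13 mm farther back than shut.
Start: joints at [1.062, 0.521, -0.036, 1.599, 0.021, 1.021, -0.113], TCP at [0.266, -0.566, 0.194] pointing down, gripper open.
Joint ranges: [-2.91, 2.91], [-0.3, 2.13], [-1.5, 1.42], [0.17, 2.43], [-1.26, 4.41], [0.16, 1.93], [-2.52, 2.52]. Speed limits (rad/s): [1.89, 1.89, 2.39, 2.39, 3.01, 3.01, 3.01].

INTERFACE

Orientations are given as [roll, pitch, yaw] about the fixed x, y, z axes, in that order (R = Rz(yaw) Ry(pitch) Rx(roll)).
In Python, from bench import manip gives the robot as it stands. The module is installed in compiled form; this text tells all that it offers.
- The arm moves only by the tool send_rows, never from a script. Its argument "moves" is a list of rows, each a list of 2 entries, a list of its own where there are three numbers: the shift along the tool's x, y, z in cm, then the turn about the tool's z in rad. A call has exactly 8 rows; each row is the pose to reach, as a shift and turn from the pose commanded when the call began, along the tool's axes at that moment; what a row does not reach only later rows make up. A row lasts 1/8 s, in which the tool goes at most 62.5 mm and 10.7 degrees, less where a joint would pass 70% of its speed; a pose out of reach is approached as far as the arm can. A call with a gripper value outside its range is refused whole. "jaw" is the closure in counts, from 0 (fully open) to 255 (shut), set as the call begins (left out, the last holds). The fingers move at their own pace and stop on an object; "force" is the grip in N (left out, the last holds). Time passes only in rows, so rows that repeat a pose let the fingers close, or fill a call up. It gives the time, the measured TCP pose, the force, the opening and the grip force at its end, in the units of the state.
- manip.get_obs(): the state, without advancing time (a new reading comes with each control period).
- manip.grab_frame(name): name is "scene" or "side" or "wrist"; returns a dict with "frame" (420x560x3 uint8, blue, green, red), "range_z" (420x560 float32, m along the optical axis (not along the pixel's ray), 0 where there is no reading), "camera_matrix" (3x3 intrinsics, pixels), "D" ([k1, k2, p1, p2, k3] as OpenCV has them; the pictures are not rectified), "origin" and "orientation" of the camera in the world. Camera axes: x right, y up, looking along -z (the intrinsics and any distortion apply to the point x, -y, -z); pixel columns grow to the right and rows downward; lengths in m; the calibration is good to about 2 mm. A picture is of the moment at which its call begins.
- manip.job_done(): hands the job in; it is judged then, once.
The state is a dict: "t": time; "q": joint angles; "joint_vel": joint speeds; "effort": joint torques, N m; "tcp_pos": TCP position; "orientation": TCP orientation; "force": force on the tool from outside, world axes, zero at the start; "wrist_torque": the same for the moment, N m; "finger_gap": finger opening in m; "gripper_force": force on a finger pad.
Only numpy, scipy, OpenCV 4.12 (cv2) and the standard library are available. Lean on these libraries where they do the work, as an engineer would, in place of code of your own. Each camera call takes 0.05 s, during which the arm holds its last target. There are 200 camera calls.

## Working session

There is one attempt and no reset: what is moved stays moved. The work goes in short steps, Python scripts to look and compute and a tool call to move; the robot and the scene stay as the last step left them, time stands still between calls to the robot, and variables do not carry over. Pictures are saved under pics/ and viewed, at most 10 in all, crops included, and the job is handed in when it is done.

Besides the shell and the picture viewer there is one more tool, called after ">>>" as name(argument=value, ...), one argument or row to a line, values as JSON. send_rows: Moves the arm, as the interface text tells. Its arguments: {"type":"object","properties":{"moves":{"type":"array","items":{"type":"array"}},"jaw":{"type":"number"},"force":{"type":"number"}},"required":["moves"]}

```bash
mkdir -p pics; cat > h.py <<'E'
import numpy as np, cv2
from scipy.spatial.transform import Rotation as R
from bench import manip
def rot(o):
    o=np.asarray(o,float)
    return o if o.shape==(3,3) else (R.from_euler('xyz',o).as_matrix() if o.size==3 else R.from_quat(o).as_matrix())
def grab(n,save=None):
    f=manip.grab_frame(n)
    if save: cv2.imwrite('pics/'+save,f['frame'])
    return f
def cloud(f):
    h,w=f['range_z'].shape
    uv=np.stack(np.meshgrid(np.arange(w),np.arange(h)),-1).reshape(-1,1,2).astype(np.float64)
    n=cv2.undistortPoints(uv,np.array(f['camera_matrix'],float),np.array(f['D'],float)).reshape(h,w,2)
    z=f['range_z']; p=np.stack([n[...,0]*z,-n[...,1]*z,-z],-1)
    P=p@rot(f['orientation']).T+np.array(f['origin']); P[z==0]=np.nan
    return P
E
python3 - <<'E'
from h import *
f=grab('scene','scene1.png'); g=grab('side','side1.png')
o=manip.get_obs(); print(o); print(manip.hold_point_z)
for a in (f,g): print(a['origin'],a['orientation'],a['D'])
np.savez('s1.npz',P=cloud(f),F=f['frame'],Q=cloud(g),G=g['frame'])
E
```

```text
{'t': 0.1, 'q': array([ 1.0618052 ,  0.52197046, -0.0363689 ,  1.599951  ,  0.02121784,
        1.02111089, -0.11281681]), 'joint_vel': array([-5.32959939e-05, -3.06572227e-03, -9.34491724e-04, -1.45815420e-03,
        1.30461589e-03,  1.07929547e-03,  9.13776629e-04]), 'effort': array([ 4.98964000e-03, -9.28481770e+01,  1.98450431e+00, -3.70527184e+01,
        1.81495043e-02,  5.31596321e-03, -1.14343586e-04]), 'tcp_pos': array([ 0.26536397, -0.56548308,  0.19357285]), 'orientation': array([-3.14054082e+00,  6.88742239e-05,  4.38808671e-01]), 'force': array([-0.28753816,  0.63150136,  0.82496927]), 'wrist_torque': array([-0.01726705, -0.00012958,  0.02019035]), 'gripper_force': 0.0, 'finger_gap': 0.08506188756359849}
0.0187
[-0.24971252  0.64246349  0.81677101] [ 1.03947791  0.02206097 -2.38880013] [0.02897177 0.         0.         0.         0.        ]
[0.4274662  1.19624764 0.77215229] [ 1.13573245 -0.01843842 -3.03847903] [0.00434274 0.         0.         0.         0.        ]
```

View pics/scene1.png

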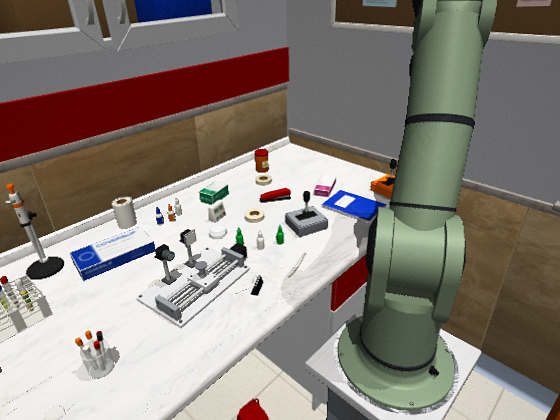

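View pics/side1.png

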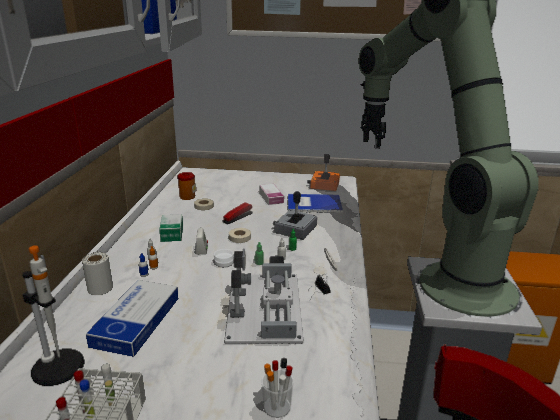

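In the scene image the white bottle is at (260,240). Look-alikes are green bottles at (239,236) and (280,236), and small bottles by the wall at (160–178,212). The grey jog box is at (306,222), with an orange one at (383,185). The tape is at (254,215), and a second roll lies at (263,180). I choose the white bottle and the grey box, and check both in a crop.

```bash
python3 - <<'E'
import numpy as np,cv2
d=np.load('s1.npz')
a=cv2.resize(d['F'][180:330,130:335],None,fx=3.9,fy=3.9,interpolation=2); cv2.imwrite('pics/c1.png',a[:600,:800])
b=cv2.resize(d['G'][185:350,205:345],None,fx=3.6,fy=3.6,interpolation=2); cv2.imwrite('pics/c2.png',b)
P=d['P'];Q=d['Q']
for u,v in [(260,240),(239,236),(280,236),(306,222),(306,197),(254,210),(202,267),(187,236),(165,255),(239,250)]: print('S',u,v,P[v,u].round(4))
for u,v in [(282,250),(259,255),(297,195),(295,222),(240,236),(238,300),(237,276),(277,266),(277,328)]: print('D',u,v,Q[v,u].round(4))
E
```

```text
S 260 240 [ 0.5454 -0.0781  0.039 ]
S 239 236 [ 0.6111 -0.0426  0.0435]
S 280 236 [ 0.5146 -0.1435  0.0349]
S 306 222 [ 0.4956 -0.2592  0.0431]
S 306 197 [ 0.5166 -0.2829  0.128 ]
S 254 210 [ 0.7316 -0.2247  0.0137]
S 202 267 [0.526  0.1699 0.0886]
S 187 236 [0.6261 0.1431 0.1361]
S 165 255 [0.6092 0.2318 0.1254]
S 239 250 [0.5432 0.0167 0.0527]
D 282 250 [ 0.5507 -0.0782  0.0338]
D 259 255 [ 0.6174 -0.0371  0.0345]
D 297 195 [ 0.5225 -0.2835  0.136 ]
D 295 222 [ 0.5246 -0.2563  0.0456]
D 240 236 [ 0.7041 -0.1808  0.0176]
D 238 300 [0.6307 0.2295 0.0576]
D 237 276 [0.6292 0.2407 0.1369]
D 277 266 [0.5528 0.041  0.0485]
D 277 328 [0.5217 0.3075 0.043 ]
```

View pics/c1.png

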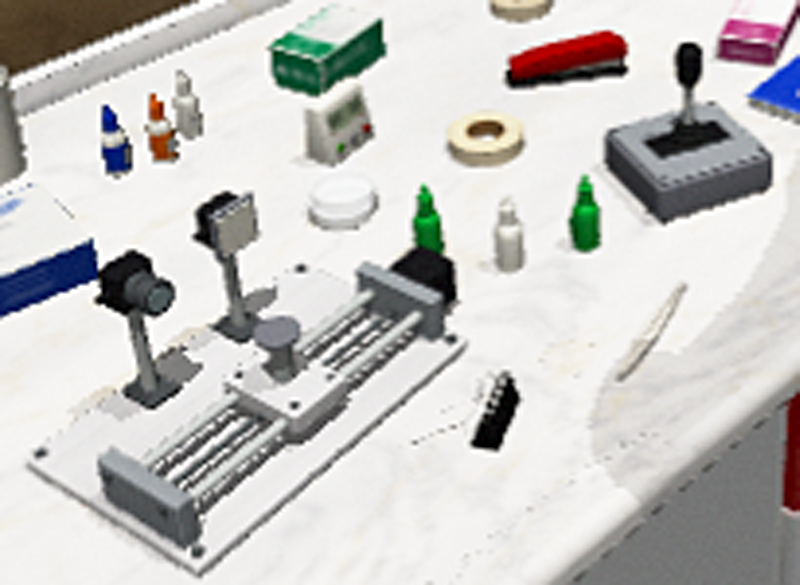

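View pics/c2.png

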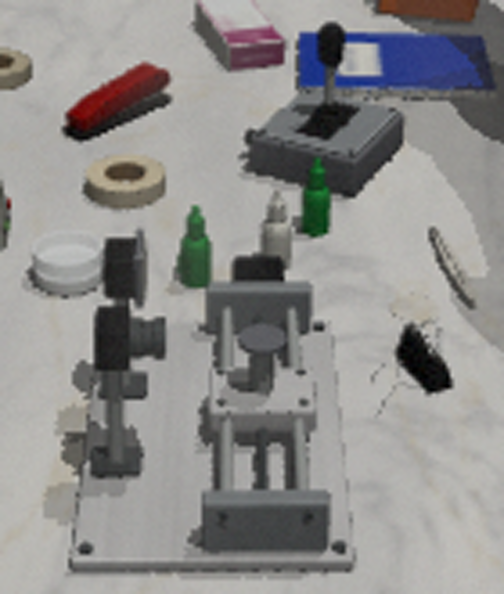

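c1 confirms a plain white bottle at crop (508,235), with green ones either side at (428,225) and (585,215). The barrel head at (135,285) is on the left (+y), and the lamp is at (228,220). The grey box with its knob is at (688,65). Next I measure them all.

```bash
cat > meas.py <<'E'
from h import *
from scipy.optimize import least_squares
def cut(P,x,y,z):
    p=P.reshape(-1,3); m=np.all((p>[x[0],y[0],z[0]])&(p<[x[1],y[1],z[1]]),1); return p[m]
def circ(p,r):
    s=least_squares(lambda c:np.hypot(p[:,0]-c[0],p[:,1]-c[1])-r,p[:,:2].mean(0)+[.0,0],loss='soft_l1',f_scale=.001)
    return s.x,np.sqrt(np.mean(s.fun**2))
E
python3 - <<'E'
from meas import *
d=np.load('s1.npz')
for n in 'PQ':
    P=d[n]; print(n)
    p=cut(P,(.515,.58),(-.11,-.05),(.008,.044)); print(' bottle',len(p),circ(p,.013)); 
    p=cut(P,(.515,.58),(-.11,-.05),(.052,.09)); print(' nozzle',len(p),p.mean(0),p[:,2].max())
    p=cut(P,(.48,.57),(.13,.21),(.082,.098)); print(' ped',len(p),p[:,2].mean(),cv2.minEnclosingCircle(p[:,:2].astype(np.float32)),p[:,:2].mean(0))
    p=cut(P,(.46,.57),(-.35,-.23),(.105,.16)); print(' knob',len(p),circ(p,.013),p[:,2].max(),p.mean(0))
    p=cut(P,(.4,.62),(-.4,-.17),(.038,.049)); print(' box',len(p),p[:,2].mean(),cv2.minAreaRect(p[:,:2].astype(np.float32)))
    p=cut(P,(.4,.75),(-.02,.4),(.007,.0155)); print(' plate',len(p),p[:,2].mean(),cv2.minAreaRect(p[:,:2].astype(np.float32)))
    p=cut(P,(.4,.59),(.2,.4),(.02,.054)); q=p[p[:,2]>.046]; print(' endblk+',len(q),cv2.minAreaRect(q[:,:2].astype(np.float32)))
    q=cut(P,(.4,.6),(0,.09),(.046,.054)); print(' endblk-',len(q),cv2.minAreaRect(q[:,:2].astype(np.float32)))
    p=cut(P,(.56,.72),(.19,.29),(.1,.145)); print(' camhead',len(p),p.min(0),p.max(0)); 
    q=p[p[:,0]<.60]; print(' barrel front',len(q),q.min(0),q.max(0),q.mean(0))
    p=cut(P,(.56,.72),(.09,.19),(.1,.15)); print(' lamp',len(p),p.min(0),p.max(0))
    p=cut(P,(.63,.8),(-.3,-.1),(.005,.025)); print(' tape',len(p),cv2.minEnclosingCircle(p[:,:2].astype(np.float32)))
E
```

```text
P
 bottle 71 (array([ 0.55516092, -0.08527059]), np.float64(0.0025252646599756325))
 nozzle 23 [ 0.55135507 -0.08209611  0.06102465] 0.07454845225199813
 ped 89 0.08861844884377487 ((0.5378578901290894, 0.16634993255138397), 0.01957470364868641) [0.53660528 0.16749097]
 knob 71 (array([ 0.52616565, -0.29293713]), np.float64(0.0030926735719830887)) 0.14560270659627617 [ 0.52000417 -0.28651274  0.12918783]
 box 499 0.04228663509470179 ((0.5232076644897461, -0.2903726100921631), (0.12412523478269577, 0.11603311449289322), 68.48712158203125)
 plate 2662 0.011506038803421421 ((0.5595276355743408, 0.13919107615947723), (0.33016863465309143, 0.3563256859779358), 7.614439487457275)
 endblk+ 114 ((0.5177856683731079, 0.29941079020500183), (0.08576536923646927, 0.017772968858480453), 8.198685646057129)
 endblk- 173 ((0.5563834309577942, 0.024168487638235092), (0.08495823293924332, 0.04890292137861252), 6.091953277587891)
 camhead 238 [0.59493547 0.20750304 0.10250615] [0.64523658 0.2529591  0.13922132]
 barrel front 37 [0.59493547 0.21085913 0.10834676] [0.59998912 0.23594945 0.13494852] [0.59
[... 760 characters left out ...]
6028622388839722, 0.17152956128120422), (0.32905545830726624, 0.36183422803878784), 78.401123046875)
 endblk+ 191 ((0.5189709067344666, 0.30126866698265076), (0.08346813917160034, 0.02066230960190296), 8.069683074951172)
 endblk- 163 ((0.5559686422348022, 0.02614939585328102), (0.0843672826886177, 0.047637343406677246), 6.64351749420166)
 camhead 283 [0.59780707 0.20975222 0.10309514] [0.6476903  0.25363426 0.13904239]
 barrel front 10 [0.59780707 0.22558311 0.10868238] [0.59968666 0.23714515 0.13604758] [0.59869785 0.23183764 0.1235492 ]
 lamp 213 [0.62769903 0.10909153 0.10065508] [0.66143888 0.16110021 0.14244338]
 tape 253 ((0.7705785036087036, -0.20193201303482056), 0.09809475392103195)
```

```bash
cat > to.py <<'E'
import sys
from h import *
o=manip.get_obs(); x,y,z,psi=map(float,sys.argv[1:5])
M=rot(o['orientation']); s=M.T@(np.array([x,y,z])-o['tcp_pos'])*100
yaw=np.arctan2(M[1,0],M[0,0]); t=-(psi-yaw)
print('t',o['t'],'tcp',o['tcp_pos'].round(4),'yaw',round(yaw,4),'tilt',M[:,2].round(4),'F',o['force'].round(1),'gap',round(o['finger_gap'],4),'q',o['q'].round(2))
print('shift cm',s.round(2),'turn',round(t,3))
E
python3 to.py 0.554 -0.085 0.18 0.80
```

```text
t 0.1 tcp [ 0.2654 -0.5655  0.1936] yaw 0.4388 tilt [-5.e-04  9.e-04 -1.e+00] F [-0.3  0.6  0.8] gap 0.0851 q [ 1.06  0.52 -0.04  1.6   0.02  1.02 -0.11]
shift cm [ 46.54 -31.23   1.39] turn -0.361
```

>>> send_rows(
  moves=[
    [[3, -2, 0], -0.02],
    [[9, -6, 0], -0.07],
    [[14, -9.4, 0], -0.12],
    [[19, -12.8, 0], -0.17],
    [[24, -16.1, 0], -0.22],
    [[29, -19.5, 0], -0.27],
    [[33, -22.1, 0.3], -0.32],
    [[36, -24.2, 0.6], -0.36],
  ],
  jaw=0,
  force=25,
)

```text
t: 1.1
tcp_pos: [0.4895, -0.1916, 0.1879]
orientation: [-3.141, -0.0, 0.802]
force: [-0.3, -1.0, 0.7]
finger_gap: 0.0852
gripper_force: 0.0
```

```bash
python3 to.py 0.554 -0.085 0.13 0.80
```

```text
t 1.1 tcp [ 0.4895 -0.1916  0.1879] yaw 0.8019 tilt [-0.e+00  4.e-04 -1.e+00] F [-0.3 -1.   0.7] gap 0.0852 q [ 0.45  0.38 -0.24  1.86  0.11  0.92 -0.62]
shift cm [12.15 -2.77  5.79] turn 0.002
```

>>> send_rows(
  moves=[
    [[2, -0.5, 0], 0],
    [[5, -1.2, 1], 0],
    [[8, -1.9, 2], 0],
    [[10.5, -2.4, 3.5], 0],
    [[12.1, -2.8, 5], 0],
    [[12.1, -2.8, 5.8], 0],
    [[12.1, -2.8, 5.8], 0],
    [[12.1, -2.8, 5.8], 0],
  ],
)

```text
t: 2.1
tcp_pos: [0.5528, -0.0885, 0.1305]
orientation: [3.141, 0.0, 0.797]
force: [0.4, -0.7, 1.0]
finger_gap: 0.0854
gripper_force: 0.0
```

```bash
python3 - <<'E'
from meas import *
f=grab('wrist','w1.png'); P=cloud(f)
p=cut(P,(.52,.59),(-.12,-.05),(.006,.09)); print(len(p))
for a,b in [(.006,.044),(.052,.09)]:
  q=p[(p[:,2]>a)&(p[:,2]<b)]; 
  if len(q)>5: print(a,len(q),q.min(0),q.max(0),q.mean(0),circ(q,.013))
q=p[p[:,2]>.07];print(q.mean(0) if len(q) else None)
E
python3 to.py 0.554 -0.085 0.011 0.80
```

```text
1074
0.006 644 [ 0.5442228  -0.10330667  0.0060549 ] [ 0.57028134 -0.07517497  0.0438173 ] [ 0.56216715 -0.08343159  0.03319363] (array([ 0.55633807, -0.08918748]), np.float64(0.0020023367692908888))
0.052 376 [ 0.54973849 -0.09556648  0.05201486] [ 0.56465142 -0.08068556  0.07363187] [ 0.55851151 -0.08669425  0.06319058] (array([ 0.55011936, -0.09508501]), np.float64(0.0033467256478049113))
[ 0.55734023 -0.0877728   0.07192259]
t 2.15 tcp [ 0.5529 -0.0884  0.1306] yaw 0.7976 tilt [ 6.e-04 -4.e-04 -1.e+00] F [-0.2 -0.4 -0.6] gap 0.0848 q [ 0.24  0.5  -0.25  1.83  0.16  0.83 -0.87]
shift cm [ 0.32 -0.17 11.96] turn -0.002
```

View pics/w1.png

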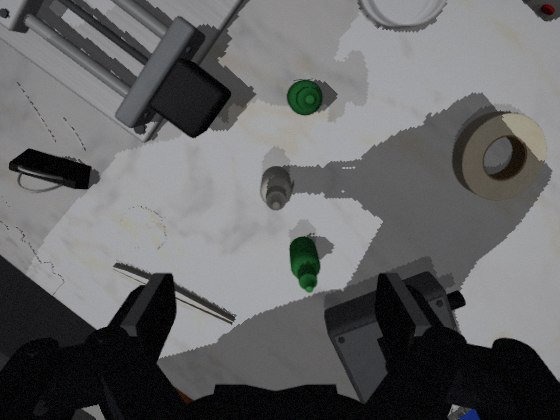

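The wrist view shows the white bottle at (276,190) between green ones at (305,97) and (305,262), with the tape at (497,155). The bottle is at about (0.556, −0.087).

>>> send_rows(
  moves=[
    [[0.3, 0.1, 2], 0],
    [[0.3, 0.1, 4.5], 0],
    [[0.3, 0.1, 7], 0],
    [[0.3, 0.1, 9], 0],
    [[0.3, 0.1, 10.5], 0],
    [[0.3, 0.1, 11.5], 0],
    [[0.3, 0.1, 11.9], 0],
    [[0.3, 0.1, 11.9], 0],
  ],
)

```text
t: 3.15
tcp_pos: [0.5559, -0.0861, 0.0113]
orientation: [3.141, -0.0, 0.799]
force: [-0.3, -0.3, 0.4]
finger_gap: 0.0859
gripper_force: 0.0
```

>>> send_rows(
  moves=[
    [[0, 0, 0], 0],
    [[0, 0, 0], 0],
    [[0, 0, 0], 0],
    [[0, 0, 0], 0],
    [[0, 0, 0], 0],
    [[0, 0, 0], 0],
    [[0, 0, 0], 0],
    [[0, 0, 0], 0],
  ],
  jaw=255,
  force=25,
)

```text
t: 4.15
tcp_pos: [0.5559, -0.0861, 0.0112]
orientation: [3.141, -0.0, 0.799]
force: [-0.7, -0.0, 5.4]
finger_gap: 0.0136
gripper_force: 25.1
```

```bash
python3 to.py 0.5378 0.167 0.18 0.141
```

```text
t 4.15 tcp [ 0.5559 -0.0861  0.0112] yaw 0.7987 tilt [ 3.e-04 -0.e+00 -1.e+00] F [-0.7 -0.   5.4] gap 0.0136 q [ 0.19  0.69 -0.2   1.89  0.23  0.59 -0.93]
shift cm [ 16.87 -18.95 -16.88] turn 0.658
```

Gap of 13.6 mm where 26 is expected: look.

```bash
python3 - <<'E'
from meas import *
f=grab('wrist'); g=grab('scene');s=grab('side')
a=cv2.resize(f['frame'],(400,300)); b=cv2.resize(g['frame'][200:275,210:310],(400,300),interpolation=2); c=cv2.resize(s['frame'][205:280,240:340],(400,300),interpolation=2)
cv2.imwrite('pics/g1.png',np.vstack([np.hstack([a,b]),np.hstack([c,cv2.resize(f['frame'][150:330,160:400],(400,300))])]))
print(manip.get_obs()['finger_gap'])
E
```

```text
0.013829455852187575
```

View pics/g1.png

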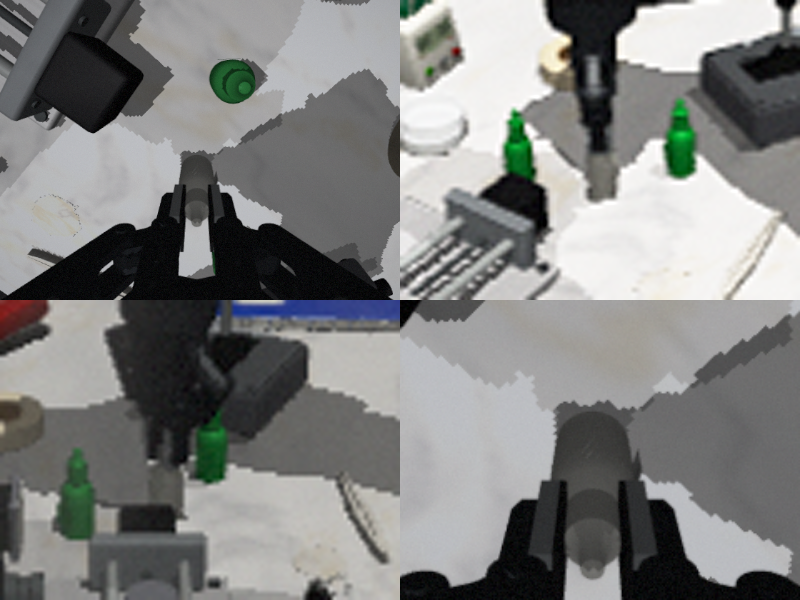

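```bash
python3 - <<'E'
from meas import *
f=grab('wrist'); P=cloud(f); o=manip.get_obs(); M=rot(o['orientation']); L=(P-o['tcp_pos'])@M*1000
for v in range(240,300,6): print(v,[tuple(L[v,u].round(0).astype(int)) if np.isfinite(L[v,u,0]) else None for u in (240,252,262,276,290,300,312)])
for v in range(220,240,8): print(v,[tuple(L[v,u].round(0).astype(int)) if np.isfinite(L[v,u,0]) else None for u in (240,252,262,276,290,300,312)])
E
```

```text
240 [(np.int64(-3), np.int64(-19), np.int64(13)), (np.int64(-3), np.int64(-12), np.int64(13)), (np.int64(10), np.int64(-4), np.int64(-17)), (np.int64(12), np.int64(3), np.int64(-21)), (np.int64(10), np.int64(10), np.int64(-16)), (np.int64(-3), np.int64(17), np.int64(12)), (np.int64(-3), np.int64(24), np.int64(13))]
246 [(np.int64(-7), np.int64(-19), np.int64(14)), (np.int64(4), np.int64(-10), np.int64(-10)), (np.int64(11), np.int64(-4), np.int64(-25)), (np.int64(12), np.int64(2), np.int64(-28)), (np.int64(10), np.int64(9), np.int64(-22)), (np.int64(-7), np.int64(17), np.int64(14)), (np.int64(-7), np.int64(24), np.int64(14))]
252 [(np.int64(-11), np.int64(-19), np.int64(13)), (np.int64(5), np.int64(-9), np.int64(-20)), (np.int64(9), np.int64(-4), np.int64(-28)), (np.int64(10), np.int64(2), np.int64(-29)), (np.int64(9), np.int64(9), np.int64(-28)), (np.int64(2), np.int64(15), np.int64(-14)), (np.int64(-11), np.int64(24), np.int64(13))]
258 [(np.int64(-15), np.int64(-19), np.int64(14)), (np.int64(11), np.int64(-8), np.int64(-38)), (np.int64(7), np.int64(-4), np.int64(-30)), (np.int64(8)
[... 2247 characters left out ...]
(10), np.int64(16), np.int64(13)), (np.int64(9), np.int64(24), np.int64(14))]
228 [(np.int64(4), np.int64(-18), np.int64(13)), (np.int64(4), np.int64(-11), np.int64(14)), (np.int64(10), np.int64(-5), np.int64(-1)), (np.int64(12), np.int64(3), np.int64(-6)), (np.int64(9), np.int64(10), np.int64(1)), (np.int64(5), np.int64(17), np.int64(13)), (np.int64(5), np.int64(24), np.int64(13))]
236 [(np.int64(-1), np.int64(-19), np.int64(14)), (np.int64(0), np.int64(-11), np.int64(13)), (np.int64(10), np.int64(-5), np.int64(-12)), (np.int64(12), np.int64(3), np.int64(-16)), (np.int64(10), np.int64(10), np.int64(-11)), (np.int64(-1), np.int64(17), np.int64(13)), (np.int64(0), np.int64(24), np.int64(13))]
```

```bash
python3 - <<'E'
from meas import *
o=manip.get_obs(); M=rot(o['orientation'])
for n in ('scene','side','wrist'):
    f=grab(n); P=cloud(f); L=(P-o['tcp_pos'])@M*1000
    m=(np.abs(L[...,0])<30)&(np.abs(L[...,1])<60)&(L[...,2]<9)&(L[...,2]>-130)
    dark=m&(f['frame'].max(2)<60)
    print(n,dark.sum(),'dark z hist',np.histogram(L[dark][:,2],bins=np.arange(-130,20,10)))
    for a in range(-90,10,10):
        q=L[dark&(L[...,2]>=a)&(L[...,2]<a+10)]
        if len(q): print(a,len(q),q.min(0).round(),q.max(0).round())
E
```

```text
scene 100 dark z hist (array([14, 19, 18,  6, 15,  0, 11, 10,  7,  0,  0,  0,  0,  0]), array([-130, -120, -110, -100,  -90,  -80,  -70,  -60,  -50,  -40,  -30,
        -20,  -10,    0,   10]))
-90 15 [-11. -42. -90.] [  9. -15. -80.]
-70 11 [ -7. -26. -70.] [  7. -16. -61.]
-60 10 [ -6. -24. -59.] [  7. -14. -50.]
-50 7 [ -6. -25. -49.] [  4. -13. -44.]
side 425 dark z hist (array([65, 70, 79, 47, 54, 27, 34, 24, 23,  2,  0,  0,  0,  0]), array([-130, -120, -110, -100,  -90,  -80,  -70,  -60,  -50,  -40,  -30,
        -20,  -10,    0,   10]))
-90 54 [ -9. -42. -90.] [ 15.  35. -80.]
-80 27 [ -3. -26. -80.] [ 13.  27. -70.]
-70 34 [-10. -23. -70.] [ 15.  14. -60.]
-60 24 [ -5. -23. -60.] [ 15.  11. -51.]
-50 23 [ -5. -22. -50.] [ 12.   8. -40.]
-40 2 [  4. -11. -38.] [  4.   9. -37.]
wrist 40851 dark z hist (array([ 2782, 11338,  8554,  8200,  4897,  1553,   945,   940,   839,
         156,    42,   180,   246,   179]), array([-130, -120, -110, -100,  -90,  -80,  -70,  -60,  -50,  -40,  -30,
        -20,  -10,    0,   10]))
-90 4897 [-12. -41. -90.] [ 16.  44. -80.]
-80 1553 [-11. -33. -80.] [ 15.  36. -70.]
-70 945 [ -9. -18. -70.] [ 13.  23. -60.]
-60 940 [ -9. -18. -60.] [ 13.  23. -50.]
-50 839 [-10. -18. -50.] [ 13.  22. -40.]
-40 156 [  2. -11. -40.] [ 12.  15. -31.]
-30 42 [  3. -10. -29.] [ 13.  14. -20.]
-20 180 [ -2. -10. -20.] [ 13.  17. -10.]
-10 246 [ -2. -10. -10.] [13. 17. -0.]
0 179 [ -2. -10.   0.] [13. 17.  9.]
```

All three views agree: the fingertips end 38 mm behind the reported TCP, so the nozzle was gripped, with the bottle still upright. I'll open, go 35 mm lower and regrasp, using true tip z = TCP z + 0.038 from here on.

>>> send_rows(
  moves=[
    [[0, 0, 0], 0],
    [[0, 0, 0], 0],
    [[0, 0, 0], 0],
    [[0, 0, 0], 0],
    [[0, 0, 0], 0],
    [[0, 0, 0], 0],
    [[0, 0, 0.5], 0],
    [[0, 0, 1], 0],
  ],
  jaw=0,
)

```text
t: 5.5
tcp_pos: [0.5557, -0.0861, 0.0007]
orientation: [-3.142, 0.0, 0.799]
force: [-0.2, 0.4, 0.0]
finger_gap: 0.0853
gripper_force: 0.0
```

>>> send_rows(
  moves=[
    [[0, 0, 0.6], 0],
    [[0, 0, 1.2], 0],
    [[0, 0, 1.7], 0],
    [[0, 0, 2.1], 0],
    [[0, 0, 2.4], 0],
    [[0, 0, 2.5], 0],
    [[0, 0, 2.5], 0],
    [[0, 0, 2.5], 0],
  ],
)

```text
t: 6.5
tcp_pos: [0.5559, -0.0861, -0.0237]
orientation: [3.141, -0.0, 0.799]
force: [0.4, 0.5, -0.1]
finger_gap: 0.0854
gripper_force: 0.0
```

>>> send_rows(
  moves=[
    [[0, 0, 0], 0],
    [[0, 0, 0], 0],
    [[0, 0, 0], 0],
    [[0, 0, 0], 0],
    [[0, 0, 0], 0],
    [[0, 0, 0], 0],
    [[0, 0, 0], 0],
    [[0, 0, 0], 0],
  ],
  jaw=255,
  force=25,
)

```text
t: 7.5
tcp_pos: [0.5558, -0.0861, -0.0238]
orientation: [3.141, -0.0, 0.799]
force: [-2.3, 0.3, 5.8]
finger_gap: 0.0245
gripper_force: 24.8
```

```bash
python3 - <<'E'
from meas import *
f=grab('wrist'); P=cloud(f); o=manip.get_obs(); M=rot(o['orientation']); L=(P-o['tcp_pos'])@M*1000
m=(f['frame'].max(2)<60)&(np.abs(L[...,1])<35)&(np.abs(L[...,0])<20)
q=L[m]
for a in range(-75,-15,10):
    s=q[(q[:,2]>=a)&(q[:,2]<a+10)]; print(a,len(s),s.min(0).round() if len(s) else 0,s.max(0).round() if len(s) else 0)
b=L[(f['frame'].min(2)>70)&(np.abs(L[...,1])<20)&(np.abs(L[...,0])<20)&(L[...,2]<35)]
for a in range(-40,40,10):
    s=b[(b[:,2]>=a)&(b[:,2]<a+10)]; print('b',a,len(s),s.min(0).round() if len(s) else 0,s.max(0).round() if len(s) else 0)
E
python3 to.py 0.5378 0.167 0.18 0.141
```

```text
-75 1372 [-10. -23. -75.] [ 13.  28. -65.]
-65 1060 [ -9. -24. -65.] [ 12.  28. -55.]
-55 839 [  3. -24. -55.] [ 12.  28. -45.]
-45 379 [  3. -22. -45.] [ 12.  27. -36.]
-35 55 [  3. -10. -35.] [ 13.  15. -26.]
-25 8 [ -8. -10. -24.] [  6.  33. -21.]
b -40 1 [  5.  14. -32.] [  5.  14. -32.]
b -30 2099 [ -1. -20. -30.] [ 20.  20. -20.]
b -20 6 [  6. -12. -20.] [ 19.  12. -20.]
b -10 0 0 0
b 0 0 0 0
b 10 0 0 0
b 20 0 0 0
b 30 0 0 0
t 7.55 tcp [ 0.5558 -0.0861 -0.0238] yaw 0.7988 tilt [ 1.e-04 -0.e+00 -1.e+00] F [-1.5  0.6  5.7] gap 0.0247 q [ 0.18  0.74 -0.19  1.89  0.25  0.53 -0.95]
shift cm [ 16.88 -18.94 -20.38] turn 0.658
```

>>> send_rows(
  moves=[
    [[0, 0, -1], 0],
    [[0, 0, -3], 0],
    [[0, 0, -5.5], 0],
    [[0, 0, -8], 0],
    [[0, 0, -10.5], 0],
    [[0, 0, -13], 0],
    [[0, 0, -14.5], 0],
    [[0, 0, -15], 0],
  ],
)

```text
t: 8.55
tcp_pos: [0.556, -0.0862, 0.1269]
orientation: [3.141, -0.001, 0.799]
force: [0.2, 0.7, -0.5]
finger_gap: 0.0242
gripper_force: 24.7
```

>>> send_rows(
  moves=[
    [[2, -2.5, 0], 0.08],
    [[4.5, -5, 0], 0.16],
    [[7, -8, 0], 0.25],
    [[9.5, -10.7, 0], 0.35],
    [[12, -13.5, 0], 0.45],
    [[14.5, -16.3, 0], 0.55],
    [[16.2, -18.2, 0], 0.62],
    [[16.9, -18.9, 0], 0.658],
  ],
)

```text
t: 9.55
tcp_pos: [0.5374, 0.1686, 0.1253]
orientation: [-3.142, 0.001, 0.141]
force: [0.3, 0.3, -0.2]
finger_gap: 0.0248
gripper_force: 24.7
```

>>> send_rows(
  moves=[
    [[0, 0, 0], 0],
    [[0, 0, 0.5], 0],
    [[0, 0, 1], 0],
    [[0, 0, 2], 0],
    [[0, 0, 2.5], 0],
    [[0, 0, 3], 0],
    [[0, 0, 3], 0],
    [[0, 0, 3], 0],
  ],
)

```text
t: 10.55
tcp_pos: [0.5384, 0.1668, 0.0963]
orientation: [-3.142, -0.0, 0.141]
force: [-0.7, -0.5, -1.2]
finger_gap: 0.0244
gripper_force: 24.7
```

```bash
python3 - <<'E'
from meas import *
ims=[]
for n in ('scene','side'):
    f=grab(n); P=cloud(f); F=f['frame']; W=F.min(2)>70
    near=(np.abs(P[...,0]-.538)<.04)&(np.abs(P[...,1]-.167)<.045)
    zb=P[near&W&(P[...,2]>.1)][:,2]; print(n,'bottle z',np.percentile(zb,[0,5,50,95,100]).round(4))
    b=P[near&W&(P[...,2]>.1)&(P[...,2]<.155)]; print('bottle',len(b),circ(b,.013),b.mean(0),'side ext',b.min(0),b.max(0))
    q=P[near&(P[...,2]>.084)&(P[...,2]<.094)]; print('ped',len(q),cv2.minEnclosingCircle(q[:,:2].astype(np.float32)),q.mean(0))
    ims.append(F)
a=cv2.resize(ims[0][220:295,150:250],(400,300),interpolation=2); c=cv2.resize(ims[1][240:315,225:325],(400,300),interpolation=2)
cv2.imwrite('pics/h1.png',np.hstack([a,c]))
E
python3 to.py 0.5378 0.167 0.066 0.141
```

```text
scene bottle z [0.1169 0.1294 0.3426 0.5442 0.5658]
bottle 89 (array([0.53651779, 0.168798  ]), np.float64(0.003286402327993182)) [0.52604379 0.17056957 0.13810284] side ext [0.52027391 0.14885824 0.11689289] [0.53848176 0.18684176 0.15391372]
ped 88 ((0.5373139381408691, 0.1664130985736847), 0.019429797306656837) [0.53630208 0.1674728  0.08881332]
side bottle z [0.1187 0.14   0.5327 0.5705 0.5856]
bottle 47 (array([0.53632807, 0.17042295]), np.float64(0.003829310773373581)) [0.53181845 0.17889723 0.13242424] side ext [0.52342154 0.16442058 0.11874952] [0.54537731 0.18905037 0.15436541]
ped 97 ((0.5389603972434998, 0.16635122895240784), 0.020662400871515274) [0.53711603 0.16852095 0.08900446]
t 10.65 tcp [0.5384 0.1669 0.0963] yaw 0.1408 tilt [ 4.e-04  2.e-04 -1.e+00] F [ 0.5 -1.  -0.6] gap 0.0244 q [-0.33  0.55 -0.11  1.85  0.08  0.75 -1.91]
shift cm [-0.06 -0.02  3.03] turn -0.0
```

View pics/h1.png

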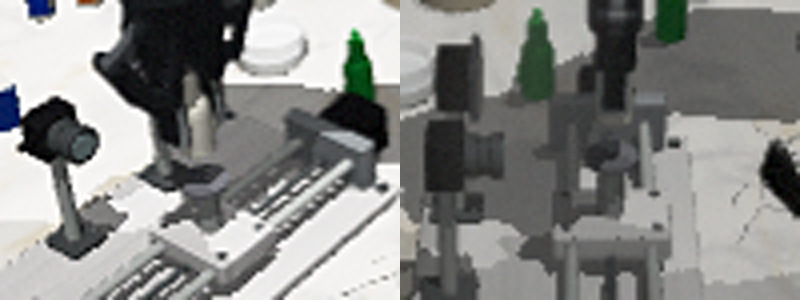

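```bash
python3 - <<'E'
from meas import *
def proj(f,X):
    M=rot(f['orientation']); c=(np.atleast_2d(X)-np.array(f['origin']))@M; c=c*[1,-1,-1]
    return cv2.projectPoints(c,np.zeros(3),np.zeros(3),np.array(f['camera_matrix'],float),np.array(f['D'],float))[0][:,0]
for n in ('scene','side'):
    f=grab(n); P=cloud(f)
    near=(np.abs(P[...,0]-.537)<.03)&(np.abs(P[...,1]-.168)<.03)
    print(n,'pred axis px',proj(f,[[.5378,.167,z] for z in (.09,.12,.125,.13)]).round(1).tolist())
    for nm,lo,hi in(('ped',.084,.094),('bot',.117,.134)):
        m=near&(P[...,2]>lo)&(P[...,2]<hi); r,c=np.nonzero(m)
        for v in np.unique(r):
            k=c[r==v]; print(nm,v,k.min(),k.max(),(k.min()+k.max())/2,'z',P[v,k][:,2].mean().round(4),P[v,k].mean(0).round(4), f['frame'][v,k].mean().round())
E
```

```text
scene pred axis px [[200.3, 264.4], [199.0, 256.2], [198.7, 254.8], [198.5, 253.4]]
ped 261 199 204 201.5 z 0.09 [0.5476 0.1553 0.09  ] 64.0
ped 262 197 205 201.0 z 0.0889 [0.5462 0.1583 0.0889] 51.0
ped 263 196 206 201.0 z 0.0889 [0.5425 0.1611 0.0889] 64.0
ped 264 195 206 200.5 z 0.0895 [0.5392 0.1652 0.0895] 70.0
ped 265 195 206 200.5 z 0.0891 [0.536  0.1677 0.0891] 72.0
ped 266 195 206 200.5 z 0.0894 [0.5321 0.1705 0.0894] 116.0
ped 267 195 205 200.0 z 0.0889 [0.5301 0.1739 0.0889] 107.0
ped 268 195 204 199.5 z 0.0882 [0.5283 0.1771 0.0882] 98.0
ped 269 197 202 199.5 z 0.0865 [0.5265 0.1787 0.0865] 73.0
bot 254 202 203 202.5 z 0.1298 [0.5273 0.161  0.1298] 103.0
bot 255 198 203 200.5 z 0.1298 [0.5267 0.1666 0.1298] 115.0
bot 256 194 203 198.5 z 0.1298 [0.5268 0.1726 0.1298] 110.0
bot 257 195 202 198.5 z 0.1274 [0.5274 0.1751 0.1274] 121.0
bot 258 195 201 198.0 z 0.1231 [0.5296 0.1759 0.1231] 135.0
bot 259 197 200 198.5 z 0.1203 [0.528  0.1758 0.1203] 127.0
side pred axis px [[277.3, 278.3], [277.5, 268.5], [277.5, 266.8], [277.5, 265.2]]
ped 275 275 280 277.5 z 0.0892 [0.5393 0.1502 0.0892] 63.0
ped 276 273 282 277.5 z 0.0894 [0.5387 0.1553 0.0894] 66.0
ped 277 272 283 277.5 z 0.0897 [0.5381 0.1605 0.0897] 63.0
ped 278 271 284 277.5 z 0.0889 [0.5377 0.1639 0.0889] 62.0
ped 279 271 284 277.5 z 0.0894 [0.5371 0.1693 0.0894] 63.0
ped 280 271 284 277.5 z 0.0892 [0.5366 0.1737 0.0892] 68.0
ped 281 272 283 277.5 z 0.0889 [0.5361 0.1778 0.0889] 70.0
ped 282 273 282 277.5 z 0.0888 [0.5356 0.1823 0.0888] 65.0
ped 283 275 280 277.5 z 0.0862 [0.5355 0.1831 0.0862] 63.0
bot 265 283 283 283.0 z 0.1322 [0.5236 0.1679 0.1322] 101.0
bot 266 273 283 278.0 z 0.1292 [0.5363 0.1695 0.1292] 74.0
bot 268 274 282 278.0 z 0.1302 [0.5361 0.1807 0.1302] 80.0
bot 269 274 282 278.0 z 0.1252 [0.5363 0.1775 0.1252] 86.0
bot 270 274 282 278.0 z 0.1226 [0.5352 0.1781 0.1226] 87.0
bot 271 277 280 278.5 z 0.1206 [0.5337 0.1796 0.1206] 78.0
```

>>> send_rows(
  moves=[
    [[0, 0, 0.5], 0],
    [[0, 0, 1.1], 0],
    [[0, 0, 1.7], 0],
    [[0, 0, 2.2], 0],
    [[0, 0, 2.6], 0],
    [[0, 0, 2.8], 0],
    [[0, 0, 2.9], 0],
    [[0, 0, 2.9], 0],
  ],
)

```text
t: 11.75
tcp_pos: [0.5383, 0.1668, 0.0672]
orientation: [-3.142, -0.0, 0.141]
force: [-0.2, 0.6, -0.3]
finger_gap: 0.0244
gripper_force: 24.7
```

>>> send_rows(
  moves=[
    [[0, 0, 0], 0],
    [[0, 0, 0.03], 0],
    [[0, 0, 0.06], 0],
    [[0, 0, 0.09], 0],
    [[0, 0, 0.12], 0],
    [[0, 0, 0.15], 0],
    [[0, 0, 0.15], 0],
    [[0, 0, 0.15], 0],
  ],
)

```text
t: 12.75
tcp_pos: [0.5384, 0.167, 0.0662]
orientation: [-3.141, -0.0, 0.141]
force: [-4.8, -0.9, 10.8]
finger_gap: 0.0244
gripper_force: 25.8
```

>>> send_rows(
  moves=[
    [[0, 0, -0.06], 0],
    [[0, 0, -0.06], 0],
    [[0, 0, -0.06], 0],
    [[0, 0, -0.06], 0],
    [[0, 0, -0.06], 0],
    [[0, 0, -0.06], 0],
    [[0, 0, -0.06], 0],
    [[0, 0, -0.06], 0],
  ],
  jaw=0,
)

```text
t: 13.75
tcp_pos: [0.5382, 0.1668, 0.0662]
orientation: [-3.142, 0.0, 0.141]
force: [-0.1, -0.3, 0.2]
finger_gap: 0.0852
gripper_force: 0.0
```

>>> send_rows(
  moves=[
    [[0, 0, -0.5], 0],
    [[0, 0, -1.5], 0],
    [[0, 0, -3], 0],
    [[0, 0, -5], 0],
    [[0, 0, -7], 0],
    [[0, 0, -9], 0],
    [[0, 0, -11], 0],
    [[0, 0, -12], 0],
  ],
)

```text
t: 14.75
tcp_pos: [0.5387, 0.167, 0.1881]
orientation: [-3.141, -0.002, 0.141]
force: [0.8, -0.5, 0.2]
finger_gap: 0.0855
gripper_force: 0.0
```

```bash
cat > al.py <<'E'
from meas import *
def proj(f,X):
    M=rot(f['orientation']); c=(np.atleast_2d(X)-np.array(f['origin']))@M; c=c*[1,-1,-1]
    return cv2.projectPoints(c,np.zeros(3),np.zeros(3),np.array(f['camera_matrix'],float),np.array(f['D'],float))[0][:,0]
import sys
y0=float(sys.argv[1]); x0=.5378-.142*(y0-.167)
for n in ('scene','side'):
    f=grab(n,sys.argv[2]+n+'.png'); P=cloud(f); print(n)
    near=(np.abs(P[...,0]-x0)<.03)&(np.abs(P[...,1]-y0)<.03)
    q=P[near&(P[...,2]>.083)&(P[...,2]<.0935)]; print(' ped',len(q),cv2.minEnclosingCircle(q[:,:2].astype(np.float32))[0])
    b=P[near&(P[...,2]>.1)&(P[...,2]<.134)]; print(' bottle',len(b),*circ(b,.013)); 
    b=P[near&(P[...,2]>.13)]; print(' top z',b[:,2].max() if len(b) else None)
    q=P[near&(P[...,2]>.145)&(P[...,2]<.17)]; print(' nozzle',len(q),q.mean(0) if len(q) else None, circ(q,.008) if len(q) else None)
    k=(np.abs(P[...,0]-.53)<.05)&(np.abs(P[...,1]+.285)<.06)&(P[...,2]>.105)&(P[...,2]<.16)
    q=P[k]; print(' knob',len(q),*circ(q,.013)) if len(q) else 0
E
python3 al.py .167 a; python3 to.py .5 -.34 .08 -.375
```

```text
scene
 ped 42 (0.5367670655250549, 0.16880634427070618)
 bottle 104 [0.5369297  0.16765188] 0.0018535350610418648
 top z 0.6295542395199892
 nozzle 29 [0.53357098 0.17041525 0.15369724] (array([0.53847583, 0.1661265 ]), np.float64(0.0024648017432641104))
 knob 72 [ 0.52678951 -0.29350025] 0.003165778951623874
side
 ped 53 (0.5365703701972961, 0.16774164140224457)
 bottle 119 [0.53658141 0.16704728] 0.0020188085384715395
 top z 0.6421622909318709
 nozzle 36 [0.53569521 0.17144145 0.15386074] (array([0.53726789, 0.16528254]), np.float64(0.0023211080776150356))
 knob 82 [ 0.52443043 -0.29463241] 0.003243825461646732
t 14.85 tcp [0.5387 0.167  0.1875] yaw 0.1406 tilt [ 1.8e-03  7.0e-04 -1.0e+00] F [-0.2 -0.2 -0.2] gap 0.0849 q [-0.32  0.43 -0.12  1.77  0.06  0.94 -1.89]
shift cm [-10.96  49.66  10.71] turn 0.516
```

The bottle stands upright at (0.537, 0.1674), within about 1 mm of the pedestal centre. Now to the stick, fitting the lens position along the way.

>>> send_rows(
  moves=[
    [[-0.7, 3, 0], 0.06],
    [[-1.9, 8.5, 0], 0.13],
    [[-3.1, 14, 0], 0.2],
    [[-4.3, 19.5, 0], 0.27],
    [[-5.5, 25, 0], 0.34],
    [[-6.7, 30.5, 0], 0.41],
    [[-7.9, 36, 0], 0.47],
    [[-8.8, 40, 0], 0.516],
  ],
  jaw=255,
)

```text
t: 15.85
tcp_pos: [0.5055, -0.2448, 0.1856]
orientation: [3.141, 0.001, -0.381]
force: [0.5, 0.6, -0.4]
finger_gap: 0.0004
gripper_force: 0.0
```

```bash
python3 to.py .506 -.34 .062 -.375; python3 - <<'E'
from meas import *
d=np.load('s1.npz'); b0=np.array([.5368,.1674])
for deg in (7.5,8.1,8.7):
  t=np.radians(deg); ex=np.array([np.cos(t),np.sin(t)]); ey=np.array([-np.sin(t),np.cos(t)])
  allq=[]
  for n in 'PQ':
    p=cut(d[n],(.56,.72),(.19,.29),(.09,.145)); s=np.c_[(p[:,:2]-b0)@ex,(p[:,:2]-b0)@ey,p[:,2]]*1000
    bar=s[(s[:,0]>68.5)&(s[:,0]<90)&(s[:,2]>104)]; fr=s[(s[:,0]<70)]
    r=least_squares(lambda c:np.hypot(bar[:,1]-c[0],bar[:,2]-c[1])-14.5,[48,120],loss='soft_l1',f_scale=1)
    box=s[(s[:,0]>95)&(s[:,2]>104)&(s[:,2]<135)]
    print(deg,n,'bar',len(bar),r.x.round(1),np.std(r.fun).round(2),'front',len(fr),fr[:,0].min().round(1),'ext',fr[:,1:].min(0).round(1),fr[:,1:].max(0).round(1),'box y',np.percentile(box[:,1],[2,98]).round(1) if len(box) else 0)
    # post below head
    p=cut(d[n],(.6,.72),(.19,.29),(.03,.085)); s=((p[:,:2]-b0)@ey)*1000; print('   post y',np.percentile(s,[5,50,95]).round(1))
E
```

```text
t 15.85 tcp [ 0.5055 -0.2448  0.1856] yaw -0.3805 tilt [-1.2e-03 -3.0e-04 -1.0e+00] F [ 0.5  0.6 -0.4] gap 0.0004 q [ 0.26  0.43  0.11  1.78 -0.06  0.93 -1.55]
shift cm [ 3.59  8.81 12.36] turn -0.006
7.5 P bar 86 [ 44.7 118.1] 3.34 front 42 65.3 ext [ 31.3 108.3] [ 59.7 134.9] box y [31.6 72.6]
   post y [42.  48.  51.3]
7.5 Q bar 98 [ 43.  118.6] 2.11 front 9 69.6 ext [ 49.5 114.1] [ 61.2 136. ] box y [30.8 71.8]
   post y [45.5 49.2 52.7]
8.1 P bar 88 [ 43.8 118. ] 3.45 front 36 65.8 ext [ 30.6 109.7] [ 59.  134.9] box y [30.7 71.4]
   post y [40.9 47.  50.3]Traceback (most recent call last):
  File "<stdin>", line 11, in <module>
    return umr_minimum(a, axis, None, out, keepdims, initial, where)
ValueError: zero-size array to reduction operation minimum which has no identity
```

>>> send_rows(
  moves=[
    [[1, 3, 0], 0],
    [[2.4, 6, 0], 0],
    [[3.3, 8.2, 0], 0],
    [[3.6, 8.8, 2], 0],
    [[3.6, 8.8, 5], 0],
    [[3.6, 8.8, 8], 0],
    [[3.6, 8.8, 11], 0],
    [[3.6, 8.8, 12.3], 0],
  ],
)

```text
t: 16.85
tcp_pos: [0.5069, -0.3356, 0.0607]
orientation: [-3.141, 0.003, -0.376]
force: [-0.3, 0.1, 0.1]
finger_gap: -0.0
gripper_force: 0.0
```

```bash
python3 to.py .5255 -.291 .062 -.375;  python3 - <<'E'
from meas import *
o=manip.get_obs(); 
for n in ('scene','side'):
    f=grab(n); P=cloud(f); d=np.array([.366,.93]); c=np.array([.5255,-.291])
    m=(np.abs(P[...,0]-.52)<.06)&(np.abs(P[...,1]+.31)<.08)&(P[...,2]>.07)&(P[...,2]<.16)
    q=P[m]; s=np.c_[(q[:,:2]-c)@d,(q[:,:2]-c)@np.array([.93,-.366]),q[:,2]]*1000
    for a in range(70,160,10):
        k=s[(s[:,2]>=a)&(s[:,2]<a+10)]
        if len(k): print(n,a,np.sort(k[:,0]).round().astype(int)[::max(1,len(k)//12)], k[:,1].min().round(),k[:,1].max().round())
E
```

```text
t 16.85 tcp [ 0.5069 -0.3356  0.0607] yaw -0.3755 tilt [-0.003   0.0018 -1.    ] F [-0.3  0.1  0.1] gap -0.0 q [ 0.42  0.66  0.1   1.75 -0.09  0.73 -1.38]
shift cm [ 0.09 -4.83 -0.13] turn -0.001
scene 70 [-4  0  0  1  2] -5.0 3.0
scene 80 [-2  2  2  4] -4.0 -0.0
scene 90 [-45 -42 -40  -6  -5  -4  -1  -1   0   2   4] -12.0 -1.0
scene 100 [-59 -57 -51 -51 -49 -49 -46 -45 -42 -40 -39 -37 -36 -35 -33 -33 -33  -4
   0   1   3   3   5] -16.0 4.0
scene 110 [-59 -51 -49 -44 -39 -35 -34 -32  -4   4   7  11] -15.0 5.0
scene 120 [-59 -52 -47 -43 -38 -33 -32 -10  -1   2   6   9  11] -15.0 3.0
scene 130 [-58 -50 -46 -43 -38 -32 -29  -9  -4   0   5   7   9  12] -15.0 10.0
scene 140 [-81 -73 -66 -57 -54 -42 -35 -33 -25 -19  -8  -1   3   6] -18.0 9.0
scene 150 [-88 -84 -77 -71 -68 -53 -47 -39 -33 -31 -20 -13  -7] -17.0 12.0
side 70 [-5 -4  1  2  2  2  4  6] -3.0 2.0
side 80 [-4 -2  0  1  1  2  4  6] -7.0 5.0
side 90 [-47 -46 -44 -44 -40  -2  -1  -1  -1   1   4   4   4   6] -9.0 5.0
side 100 [-56 -53 -51 -45 -45 -43 -41 -38 -36 -36 -34 -32  -1   1   3   4   5   9] -14.0 6.0
side 110 [-60 -51 -50 -44 -40 -33 -33 -30  -2   1   3   6   7   8  10  11  13] -14.0 13.0
side 120 [-55 -46 -45 -38 -34 -33  -7   3   5   6   9  10  12] -14.0 10.0
side 130 [-63 -53 -40 -38 -35 -34 -13  -5  -1   1   3   5   6   7   7  10  13  14] -15.0 12.0
side 140 [-78 -68 -53 -40 -24 -18 -16 -14  -7   0   3  10] -16.0 12.0
side 150 [-95 -82 -70 -56 -46 -40 -38 -33 -21 -20 -15 -13 -10  -7  -4] -16.0 10.0
```

>>> send_rows(
  moves=[
    [[0, -0.3, -0.7], 0],
    [[0, -1, -1], 0],
    [[0, -1.8, -1], 0],
    [[0, -2.6, -1], 0],
    [[0, -3.4, -1], 0],
    [[0, -4.2, -1], 0],
    [[0, -4.8, -1], 0],
    [[0, -5.1, -1], 0],
  ],
)

```text
t: 17.95
tcp_pos: [0.527, -0.2891, 0.073]
orientation: [3.141, 0.0, -0.375]
force: [-2.7, -4.7, -1.9]
finger_gap: 0.0
gripper_force: 2.4
```

```bash
cat > car.py <<'E'
from meas import *
t=np.radians(8.1); ex=np.array([np.cos(t),np.sin(t)]); ey=np.array([-np.sin(t),np.cos(t)]); b0=np.array([.5368,.1674])
print('F',manip.get_obs()['force'].round(1),'t',manip.get_obs()['t'])
for n in ('scene','side'):
    P=cloud(grab(n)); s=np.stack([(P[...,:2]-b0)@ex,(P[...,:2]-b0)@ey,P[...,2]],-1)
    q=s[(np.abs(s[...,0])<.022)&(s[...,1]>-.03)&(s[...,1]<.1)&(s[...,2]>.1)&(s[...,2]<.136)]
    r=least_squares(lambda c:np.hypot(q[:,0]-c[0],q[:,1]-c[1])-.013,q[:,:2].mean(0),loss='soft_l1',f_scale=.001); print(n,'carriage moved mm',(r.x*1000).round(1),len(q))
E
python3 car.py
```

```text
F [-2.7 -4.7 -1.9] t 17.95
scene carriage moved mm [0.6 3.1] 112
side carriage moved mm [-0.   2.7] 130
```

>>> send_rows(
  moves=[
    [[0, -0.15, 0], 0],
    [[0, -0.3, 0], 0],
    [[0, -0.4, 0], 0],
    [[0, -0.4, 0], 0],
    [[0, -0.4, 0], 0],
    [[0, -0.4, 0], 0],
    [[0, -0.4, 0], 0],
    [[0, -0.4, 0], 0],
  ],
)

```text
t: 19.05
tcp_pos: [0.5283, -0.2861, 0.0732]
orientation: [3.141, 0.0, -0.376]
force: [-2.9, -5.4, -1.6]
finger_gap: 0.0
gripper_force: 2.5
```

```bash
python3 car.py
```

```text
F [-2.9 -5.4 -1.6] t 19.05
scene carriage moved mm [ 0.6 15.1] 108
side carriage moved mm [-0.4 15. ] 136
```

>>> send_rows(
  moves=[
    [[0, -0.1, 0], 0],
    [[0, -0.2, 0], 0],
    [[0, -0.25, 0], 0],
    [[0, -0.25, 0], 0],
    [[0, -0.25, 0], 0],
    [[0, -0.25, 0], 0],
    [[0, -0.25, 0], 0],
    [[0, -0.25, 0], 0],
  ],
)

```text
t: 20.15
tcp_pos: [0.5287, -0.285, 0.0731]
orientation: [3.14, 0.0, -0.377]
force: [-4.3, -11.5, -2.9]
finger_gap: 0.0001
gripper_force: 5.1
```

```bash
python3 car.py; python3 - <<'E'
import numpy as np,cv2
from h import *
# clock costs 0.05 s per grab: reuse s1 data. lens front glass in scene: refine
f=np.load('s1.npz')
a=cv2.resize(f['F'][235:285,150:200],(400,400),interpolation=2); b=cv2.resize(f['G'][255:305,220:270],(400,400),interpolation=2)
cv2.imwrite('pics/lens.png',np.hstack([a,b]))
E
```

```text
F [ -4.3 -11.5  -2.9] t 20.15
scene carriage moved mm [ 0.8 27.2] 112
side carriage moved mm [-0.1 27.5] 134
```

View pics/lens.png

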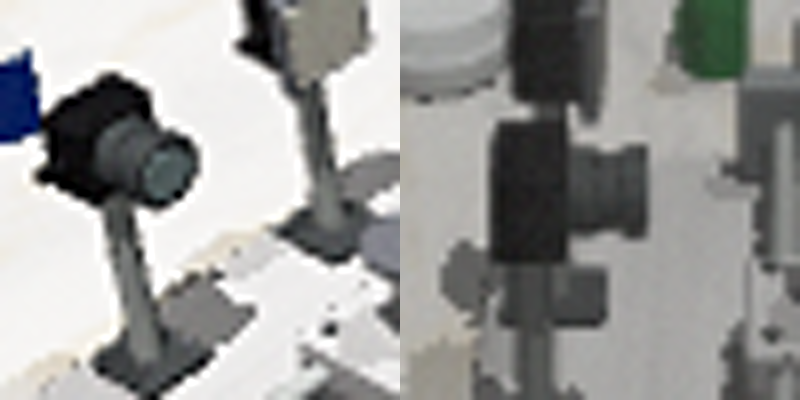

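Left crop shows the lens glass centred at (170,175), i.e. scene pixel (170.8,256.4); the right crop shows the barrel pointing straight at the track. I intersect that ray with z = 0.12.

```bash
python3 - <<'E'
from meas import *
f=grab('scene'); t=np.radians(8.1); ex=np.array([np.cos(t),np.sin(t)]); ey=np.array([-np.sin(t),np.cos(t)]); b0=np.array([.5368,.1674])
M=rot(f['orientation']); o=np.array(f['origin'])
for u,v in [(170.8,256.4),(170.3,256.4),(171.3,256.4),(170.8,257)]:
    n=cv2.undistortPoints(np.array([[[u,v]]],float),np.array(f['camera_matrix'],float),np.array(f['D'],float))[0,0]
    r=M@np.array([n[0],-n[1],-1]); X=o+r*(.12-o[2])/r[2]; Y=b0@ey
    # also ray hitting plane at stage x=68mm
    k=(.068-(o[:2]-b0)@ex)/(r[:2]@ex); Z=o+k*r
    print(u,v,X.round(4),'x',((X[:2]-b0)@ex*1000).round(1),'y',((X[:2]-b0)@ey*1000).round(1),'| plane68: y',((Z[:2]-b0)@ey*1000).round(1),'z',Z[2].round(4))
P=np.load('s1.npz')['P']
q=P[254:260,168:174].reshape(-1,3); print('glass depth: y',np.median((q[:,:2]-b0)@ey*1000),'x',np.median((q[:,:2]-b0)@ex*1000),'z',np.median(q[:,2]))
Q=np.load('s1.npz')['Q']
for nm,A,rows,cols in (('sidebarrel',Q,slice(273,285),slice(291-0,0)),):
    pass
# barrel front ring as seen by side camera: nearest-to-camera point of cylinder ~ y+14.5
q=Q[274:284,296-2:301].reshape(-1,3)
s=np.c_[(Q[...,:2]-b0)@ex,((Q[...,:2]-b0)@ey).ravel() if 0 else np.zeros(len(Q))] if 0 else None
S=np.stack([(Q[...,:2]-b0)@ex*1e3,(Q[...,:2]-b0)@ey*1e3,Q[...,2]*1e3],-1)
for v in range(272,287): print(v,[tuple(int(k) for k in S[v,u]) if np.isfinite(S[v,u,0]) else None for u in (241,244,246,248,249)])
E
```

```text
170.8 256.4 [0.5978 0.2211 0.12  ] x 67.9 y 44.6 | plane68: y 44.5 z 0.1199
170.3 256.4 [0.5988 0.2221 0.12  ] x 69.1 y 45.4 | plane68: y 46.2 z 0.121
171.3 256.4 [0.5967 0.2202 0.12  ] x 66.7 y 43.8 | plane68: y 42.9 z 0.1189
170.8 257 [0.5954 0.2227 0.12  ] x 65.8 y 46.5 | plane68: y 44.9 z 0.118
glass depth: y 44.95891122335551 x 69.83654467233131 z 0.11934246105652224
272 [(105, -173, 0), (96, -177, -3), (89, -173, 0), (83, -174, -1), (80, -171, 0)]
273 [(93, 36, 130), (85, 34, 129), (89, -166, 0), (75, 39, 132), (73, 36, 130)]
274 [(92, 45, 133), (85, 48, 135), (80, 43, 131), (75, 48, 135), (73, 44, 132)]
275 [(92, 51, 134), (85, 47, 131), (80, 45, 130), (75, 49, 133), (72, 47, 131)]
276 [(92, 52, 132), (85, 48, 129), (80, 48, 129), (75, 48, 129), (72, 49, 130)]
277 [(92, 52, 129), (85, 49, 127), (80, 54, 130), (75, 53, 130), (72, 51, 128)]
278 [(92, 53, 127), (85, 53, 127), (80, 51, 125), (75, 55, 128), (72, 51, 125)]
279 [(92, 54, 124), (85, 53, 123), (80, 53, 124), (75, 52, 123), (72, 56, 125)]
280 [(92, 57, 123), (85, 51, 119), (80, 55, 122), (75, 56, 122), (72, 56, 122)]
281 [(92, 60, 122), (85, 56, 120), (80, 56, 120), (75, 58, 121), (72, 59, 121)]
282 [(92, 56, 117), (85, 54, 115), (80, 51, 114), (75, 56, 117), (72, 58, 118)]
283 [(92, 54, 113), (85, 53, 112), (80, 49, 109), (75, 59, 116), (72, 58, 115)]
284 [(101, -90, 11), (92, -93, 9), (86, -90, 12), (75, 57, 112), (73, 52, 108)]
285 [(100, -86, 11), (92, -86, 11), (86, -90, 8), (81, -90, 8), (78, -85, 11)]
286 [(100, -85, 8), (92, -80, 12), (86, -79, 12), (81, -82, 10), (78, -84, 9)]
```

>>> send_rows(
  moves=[
    [[0, 0, 0], 0],
    [[0, 0, 0], 0],
    [[0, 0, 0], 0],
    [[0, 0, 0], 0],
    [[0, 0, 0], 0],
    [[0, 0, 0], 0],
    [[0, 0, 0], 0],
    [[0, 0, 0], 0],
  ],
)

```text
t: 21.3
tcp_pos: [0.5287, -0.285, 0.0731]
orientation: [3.14, 0.0, -0.377]
force: [-4.1, -11.4, -2.5]
finger_gap: -0.0002
gripper_force: 5.1
```

```bash
python3 car.py
```

```text
F [ -4.1 -11.4  -2.5] t 21.3
scene carriage moved mm [ 0.3 38.7] 116
side carriage moved mm [ 0.2 38.6] 132
```

>>> send_rows(
  moves=[
    [[0, 0, 0], 0],
    [[0, 0, 0], 0],
    [[0, 0, 0], 0],
    [[0, 5, 0], 0],
    [[0, 7, 0], 0],
    [[0, 7, -1.5], 0],
    [[0, 7, -4], 0],
    [[0, 7, -7], 0],
  ],
)

```text
t: 22.4
tcp_pos: [0.5048, -0.3465, 0.1444]
orientation: [-3.14, 0.0, -0.374]
force: [0.2, -0.5, 0.8]
finger_gap: 0.0001
gripper_force: 0.0
```

```bash
python3 car.py; python3 al.py .211 b; python3 car.py; python3 - <<'E'
import cv2,numpy as np
a=cv2.imread('pics/bscene.png')[200:300,130:330]; b=cv2.imread('pics/bside.png')[180:310,220:330]
cv2.imwrite('pics/end.png',np.hstack([cv2.resize(a,(500,250),interpolation=2),cv2.resize(b,(212,250),interpolation=2)]))
E
```

```text
F [ 0.2 -0.5  0.8] t 22.4
scene carriage moved mm [ 1.1 43.5] 116
side carriage moved mm [ 0.3 42.9] 138
scene
 ped 46 (0.5302026271820068, 0.2122126817703247)
 bottle 107 [0.53150254 0.21063093] 0.0018851137266911232
 top z 0.16333984004014956
 nozzle 30 [0.52756016 0.21300992 0.15364737] (array([0.53392545, 0.21210059]), np.float64(0.0025858984089097543))
 knob 72 [ 0.5269267  -0.29353779] 0.003386653870414329
side
 ped 57 (0.5330199599266052, 0.2119482010602951)
 bottle 123 [0.53070432 0.21025705] 0.0022100855944858656
 top z 0.1642375886209101
 nozzle 40 [0.53021264 0.21458436 0.15227937] (array([0.52932303, 0.20853314]), np.float64(0.002660831601177226))
 knob 81 [ 0.52470674 -0.29458179] 0.0034946348552030043
F [ 0.2 -0.5  0.1] t 22.6
scene carriage moved mm [ 0.5 43.4] 113
side carriage moved mm [-0.2 42.8] 132
```

View pics/end.png

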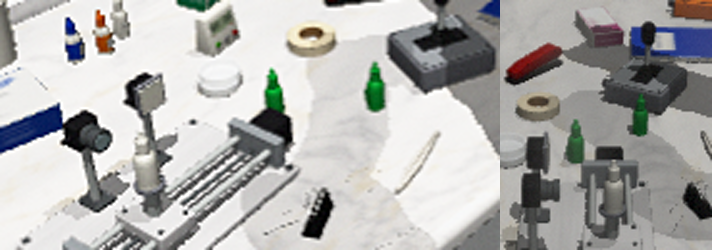

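The end view shows the bottle upright on the pedestal in front of the lens, the stick centred, the tape unmoved and the arm clear. The carriage stopped at 43.1 mm, against 44.4 ± 1 mm for the lens.

```bash
python3 -c "
from bench import manip; print(manip.job_done())"
```

```text
the job is handed in; nothing more can be done
None
```

The job is handed in: the bottle stands upright on the pedestal, about 1 mm from the lens centre line by my measurements. The carriage was moved only with the stick, which has sprung back to centre, and the tape was left where it lay.

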